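Clamp a plastic bottle in a trigger-pumped bench clamp and hold it

ROBOT

A 7-joint arm with a two-finger parallel gripper is mounted at the origin on the work surface. World frame = base frame: x ahead of the robot, y to its left, z up, the work surface at z = 0. Lengths are in m, angles in rad, forces in N, time in s.
With the tool pointing down it reaches from about 0.35 to 0.9 m from the base axis. Payload 19.9 kg.
Tool frame: the origin (TCP) lies midway between the tips of the shut fingers; the grasp point (between the pads) lies 19 mm behind it; x points along the fingers, y is the direction in which the jaws open and shut, and the axes are right-handed (so a half turn about x gives the same grasp; the last joint's range is limited). The gripper opens to 85 mm and grips with 20 to 120 N. Pads are 22 mm wide; open, the fingers measure 114 mm over their backs; the gripper's body (76 mm by 85 mm) begins 54 mm behind the grasp point. The pads swing forward as they close: fully open they stand 13 mm farther back than shut.
Start: joints at [1.302, 0.417, -0.01, 1.614, 0.005, 1.111, -0.053], TCP at [0.141, -0.609, 0.231] pointing down, gripper open.
Joint ranges: [-2.81, 2.81], [-0.39, 2.02], [-1.27, 1.25], [0.06, 2.57], [-1.19, 4.33], [0.19, 2], [-2.82, 2.82]. Speed limits (rad/s): [1.89, 1.89, 2.39, 2.39, 3.01, 3.01, 3.01].

INTERFACE

Orientations are given as a 3x3 rotation matrix whose columns are the frame's x, y, z axes.
In Python, from station import status, eyes, robot gives the robot as it stands.
- The arm moves only by the shell command python3 -m pendant 'ROWS' [OPENING] [FORCE]. ROWS is JSON, a list of rows, each a list of 4 numbers: the shift along the tool's x, y, z in m, then the turn about the tool's x in rad. A call has 1 to 8 rows; each row shifts and turns the commanded pose from where the row before left it, along the tool's axes as they then stand; what a row does not reach is not made up. A row lasts 1/12 s, in which the tool goes at most 41.7 mm and 7.16 degrees, less where a joint would pass 70% of its speed; a pose out of reach is approached as far as the arm can. A call is refused whole if a number of a shift passes 0.0417 or a number of a turn 0.125, either way. A call with a gripper value outside its range is refused whole. OPENING is the closure, from -1 (fully open) to 1 (shut), set as the call begins (- or left out, the last holds). The fingers move at their own pace and stop on an object; FORCE is the grip in N (left out, the last holds). Time passes only in rows, so rows that do not move let the fingers close. It gives the time, the measured TCP pose, the force and the opening at its end, in the units of the state.
- status.read_state(): the state, without advancing time (a new reading comes with each control period).
- eyes.get_image(name): name is "side" or "top" or "wrist"; returns a dict with "frame" (480x640x3 uint8, red, green, blue), "vertical_fov" (degrees; the focal length in pixels is half the picture's height over the tangent of half this angle, whatever the lens; pixels are square), "cx", "cy" (the principal point, pixels), "k1" (the pictures are not rectified: a ray, as slopes to the right and down, at radius r is drawn at 1 + k1 r^2 times it, then the intrinsics apply), "R" (3x3) and "t" (3): a world point X has camera coordinates R X + t. Camera axes: x right, y down, z forward; pixel columns grow to the right and rows downward; lengths in m; the calibration is good to about 2 mm. A picture is of the moment at which its call begins. There is no depth.
- robot.close_job(): hands the job in, once; it reports no verdict.
The state is a dict: "t": time; "joints": joint angles; "dq": joint speeds; "joint_efforts": joint torques, N m; "position": TCP position; "tcp_rot": TCP orientation; "ft_force": force on the tool from outside, world axes, zero at the start; "ft_torque": the same for the moment, N m; "width": finger opening in m.
Only numpy, scipy, OpenCV 4.12 (cv2) and the standard library are available. Lean on these libraries where they do the work, as an engineer would, in place of code of your own. Each camera call takes 0.05 s, during which the arm holds its last target.

TASK

Stand the tall plain white bottle upright on the clamp's plate between its two jaws and let go of it, then pump the clamp's trigger towards its handle (several strokes, letting it spring back each time) until the sprung jaw pad has pushed the bottle against the fixed jaw and is pressed in about half-way. Do not crush the bottle by driving the pad right in, move the jaw only by its trigger, and leave the other goods where they are. Finish while holding: keep the trigger squeezed, with the pad still pressing on the bottle.

Things in the scene. Friction and masses are not known exactly. Their poses are not given: they have to be found in the camera images.
- bottle_mid (a point): Plain white plastic bottle, loose, 0.1 to 0.2 kg: round body 58 mm across, 98 mm tall, shoulder to 120 mm, then a round cap 30 mm across from 120 to 148 mm above its foot (best grasped there, from above). The point is on its axis, 74 mm above its foot; z up. It starts upright on the bench, left or right of the clamp.
- slot (a point): Point on top of the clamp's aluminium plate (12 mm above the bench) where the middle of the bottle's foot should stand, within 8 mm. x: along the bar, the way the sprung jaw advances; z up. Fixed jaw's flat face 38 mm ahead (+x), block 50 mm wide, 68 tall. Black housing 118 to 263 mm behind (-x), 44 wide, top 58 mm above the plate; handle and trigger stand on it.
- pad_face (a point): Centre of the front face (rubber, 44 mm wide, 46 mm tall, 39 mm above the bench) of the sprung pad on the moving jaw; its x axis points towards the fixed jaw. It moves with the bar and is pushed back as the pad is pressed in. It starts 42 to 67 mm behind slot.
- trigger_grip (a point): Pressing point on the trigger's front (+x of slot) face, 130 mm above the bench; trigger 26 mm wide, 10 thick, top at 152 mm; turns about a cross pin 75 mm below. Press it back (-x) to the handle, or squeeze both together from above; clear space in front. 3 N to start, about 9 N while the jaw runs free, about 20 N with the pad half in.
- handle_grip (a point): Fixed point on the back (-x of slot) face of the upright handle, 130 mm above the bench; the handle is 14 mm thick, 28 mm wide, its top 155 mm above the bench. Trigger and handle measure 56 mm over their outer faces with the trigger at rest and 32 mm with it fully squeezed.
- trigger (a joint): Trigger angle, rad: 0 at rest (its spring returns it), 0.32 fully squeezed (24 mm at trigger_grip). It drives the bar forward 0.061 m per rad through a ratchet of 6 mm pitch; up to 6 mm of that is lost in each stroke before it catches. A full stroke gives 12 to 19 mm. The jaw stays put by friction (6 N) as the trigger returns; it cannot be run back.
- bar (a joint): How far the moving jaw has advanced, m: 0 fully open, at most 0.075. It starts between 0.005 and 0.030. With the bottle against the fixed jaw the pad touches at about 0.052.
- pad (a joint): How far the sprung pad is pressed in towards its jaw plate, m: 0 free, 0.016 fully in (bottomed). Spring 1.5 N per mm. Wanted at the end: about half-way, 0.008. Seen from above it is the gap between pad and jaw plate, 16 mm free.
- jug_mid (a point): Bystander: white jug 92 mm across with a black pump on top, 215 mm tall, 0.6 kg; point on its axis 75 mm above the bench. It stands on the other side of the clamp from the bottle. Leave alone.
- fitting: Bystander: steel and brass hose fitting standing upright, 30 mm across, 48 mm tall; origin in the centre of its foot. Leave alone.
- carton: Bystander: closed cardboard carton 100 x 140 x 90 mm; origin in the centre of its underside. Leave alone.

How it is judged:
On the way, in this order (a step that is already met when the one before it is completed fails the run):
1. the bottle stands upright on the clamp's plate between the jaws, let go of, and not yet pressed by the pad (x of bottle_mid in the frame of slot between -0.03 and 0.015 m and y of bottle_mid in the frame of slot between -0.018 and 0.018 m and z of bottle_mid in the frame of slot between 0.066 and 0.08 m and angle between bottle_mid's own z axis and vertical below 0.12 rad and contact force between the fingers and bottle below 0.1 N and value of joint pad below 0.002 m and linear speed of bottle below 0.02 m/s), for 0.2 s.
2. the trigger, pressed by the robot, drives the jaw until its pad presses the bottle against the fixed jaw (contact force between each of pad, clamp and bottle above 3 N and contact force between the fingers and trigger above 1 N and value of joint trigger above 0.03 rad), for 0.1 s.
At the end, for the whole second after the job is handed in: Bottle untouched by the robot, upright (7 deg) on the plate against the fixed jaw, within 18 mm sideways of slot; pad pressed in 3 to 13.5 mm, pressing it with 5 to 20 N; the fingers still press the trigger (over 2 N, over 0.03 rad off its rest) (x of bottle_mid in the frame of slot between 0.002 and 0.015 m and y of bottle_mid in the frame of slot between -0.018 and 0.018 m and z of bottle_mid in the frame of slot between 0.066 and 0.08 m and angle between bottle_mid's own z axis and vertical below 0.12 rad and contact force between pad and bottle between 5 and 20 N and value of joint pad between 0.003 and 0.0135 m and contact force between clamp and bottle above 4 N and contact force between the fingers and trigger above 2 N and value of joint trigger above 0.03 rad and contact force between the fingers and bottle below 0.1 N and linear speed of bottle below 0.02 m/s); the arm keeps its last pose, push and grip.
It fails at once if the bottle is crushed: the pad is driven right in and presses with over 30 N (contact force between pad and bottle above 30 N).
It fails at once if the moving jaw or its bar is pushed by the robot instead of by the trigger (contact force between the arm and bar above 3 N).
It fails at once if the moving jaw or its bar is pushed by the fingers instead of by the trigger (contact force between the fingers and bar above 3 N).
It fails at once if a bystander is moved by more than 30 mm (distance of any of jug_mid, fitting, carton from where it was at the start of the episode above 0.03 m).
It also fails if it takes over 64 s, if anything falls off the work surface, if the arm or the gripper's body presses on something with over 40 N, if the wrist force passes 120 N, or if a joint passes its speed limit or range.

## Working session

There is one attempt and no reset: what is moved stays moved. The work goes in short steps, Python scripts to look and compute and a shell command to move; the robot and the scene stay as the last step left them, time stands still between calls to the robot, and variables do not carry over. Pictures are saved under pics/ and viewed, and the job is handed in when it is done.

```bash
mkdir -p pics; ls; cat > h.py <<'E'
import numpy as np, cv2, pickle
from station import status, eyes, robot
def grab(n,tag):
    im=eyes.get_image(n); pickle.dump(im,open(f'pics/{tag}.pkl','wb'))
    cv2.imwrite(f'pics/{tag}.png',im['frame'][:,:,::-1]); return im
def load(tag): return pickle.load(open(f'pics/{tag}.pkl','rb'))
def K(im):
    f=240/np.tan(np.radians(im['vertical_fov'])/2); return np.array([[f,0,im['cx']],[0,f,im['cy']],[0,0,1.]])
def proj(im,X):
    X=np.atleast_2d(X).astype(float); R=np.array(im['R']);
    return cv2.projectPoints(X,cv2.Rodrigues(R)[0],np.array(im['t'],float),K(im),np.array([im['k1'],0,0,0.]))[0][:,0]
def ray(im,uv):
    p=cv2.undistortPoints(np.array(uv,float).reshape(-1,1,2),K(im),np.array([im['k1'],0,0,0.]))[:,0]
    R=np.array(im['R']);t=np.array(im['t'])
    d=np.c_[p,np.ones(len(p))]@R; return -R.T@t,d
def onz(im,uv,z):
    o,d=ray(im,uv); return o+d*((z-o[2])/d[:,2:3])
def crop(tag,x0,y0,x1,y1,s,out):
    a=cv2.imread(f'pics/{tag}.png')[y0:y1,x0:x1]; cv2.imwrite(f'pics/{out}.png',cv2.resize(a,None,fx=s,fy=s,interpolation=cv2.INTER_CUBIC))
E
python3 - <<'E'
from h import *
for n in('side','top','wrist'):
    im=grab(n,n+'0'); print(n,im['vertical_fov'],im['k1'],-np.array(im['R']).T@im['t'])
s=status.read_state();print(s)
E
```

```text
pics
side 47.917862688647176 0.02157771613787504 [ 0.45674326 -0.95788442  0.68093701]
top 54.14226269459165 -0.025010008543868992 [ 0.47100313 -0.01495117  1.1170822 ]
wrist 67.11771393412218 -0.07368370779663067 [ 0.22040714 -0.5897074   0.37357929]
{'t': 0.15, 'joints': array([ 1.30148083,  0.41783814, -0.01032047,  1.61406288,  0.00467499,
        1.1107126 , -0.05301318]), 'dq': array([ 0.00020446, -0.00295434,  0.00053166, -0.00178426, -0.00042888,
        0.00097852,  0.00126429]), 'joint_efforts': array([ 9.09622509e-05, -8.64758277e+01,  6.79149963e-01, -4.35065532e+01,
        1.90760329e-02,  5.81528147e-03,  2.88777096e-05]), 'position': array([ 0.14110039, -0.60856882,  0.23079175]), 'tcp_rot': array([[-2.75275298e-04,  2.25849336e-01, -9.74162205e-01],
       [ 9.58106127e-04, -9.74161735e-01, -2.25849498e-01],
       [-9.99999503e-01, -9.95521565e-04,  5.17750298e-05]]), 'ft_force': array([-0.00166582, -0.31100527,  0.49645191]), 'ft_torque': array([-0.03482884,  0.01637006,  0.04826851]), 'width': 0.08517449725759273}
```

View pics/top0.png

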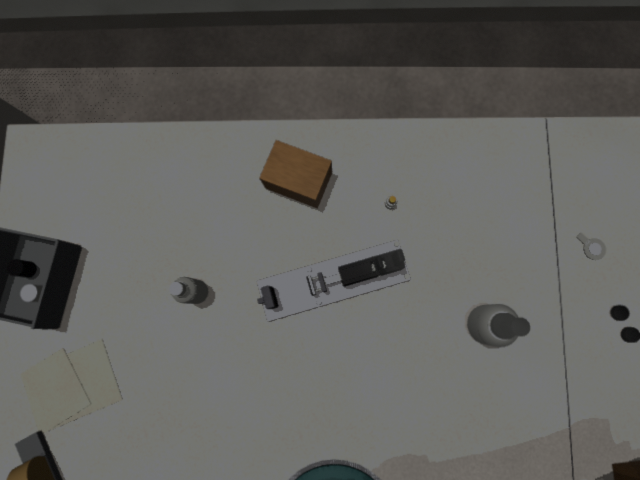

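View pics/side0.png

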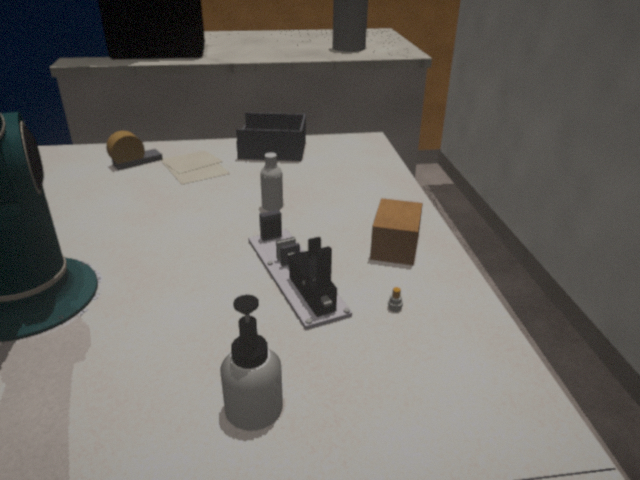

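```bash
python3 - <<'E'
from h import *
crop('top0',245,230,425,330,4.4,'c1')
crop('top0',155,260,235,320,8,'c2')
crop('side0',230,140,370,340,3,'c3')
E
```

```text
(no output)
```

View pics/c1.png

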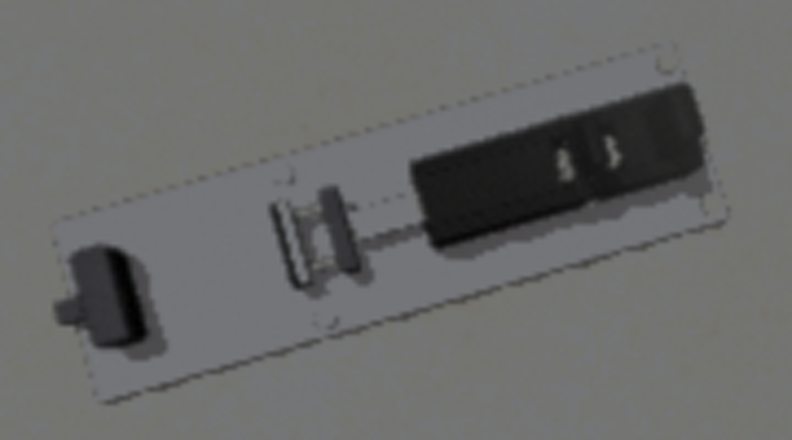

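View pics/c2.png

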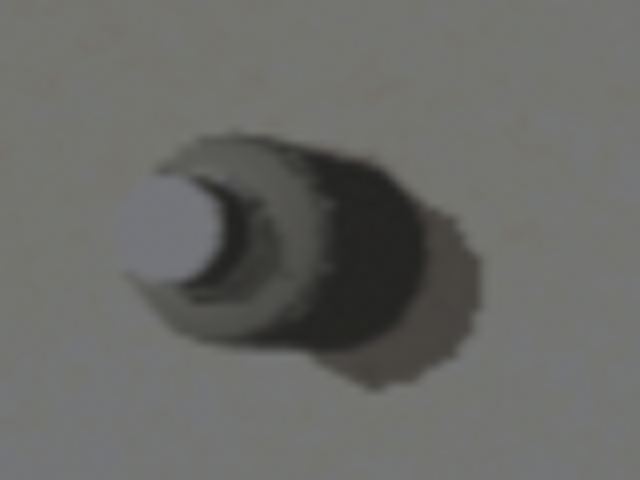

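View pics/c3.png

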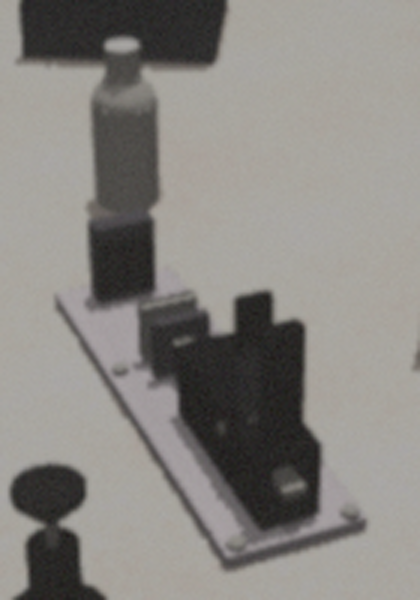

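```bash
python3 - <<'E'
from h import *
im=load('top0')
u=lambda l:np.array(l,float)/4.4+[245,230]
print('cap',onz(im,[[176.2,288.6]],.148))
P=onz(im,u([[52,220],[105,402],[728,222],[668,45]]),.012); print(P)
for a,b in((0,1),(1,2),(2,3),(3,0)):
    d=P[b]-P[a];print(np.linalg.norm(d),np.degrees(np.arctan2(d[1],d[0])))
J=onz(im,u([[103,250],[128,345]]),.08);print(J)
d=J[1]-J[0];print(np.linalg.norm(d),np.degrees(np.arctan2(d[1],d[0])))
# housing top at z=.07: front edge corners
H=onz(im,u([[412,162],[432,246],[695,84],[706,170]]),.07);print(H)
E
```

```text
cap [[0.52189304 0.32625899 0.148     ]]
[[ 0.54899     0.18208543  0.012     ]
 [ 0.45267277  0.15179461  0.012     ]
 [ 0.54672235 -0.17917425  0.012     ]
 [ 0.64217412 -0.14969266  0.012     ]]
0.10096803329633848 -162.54215114742976
0.3440722435665588 -74.13673523981396
0.09990097104105386 17.164019057758175
0.3446157055908716 105.68807544597662
[[0.52906994 0.14386631 0.08      ]
 [0.48182686 0.13050126 0.08      ]]
0.04909718101170244 -164.20380969762058
[[ 0.57378245 -0.01148582  0.07      ]
 [ 0.53120572 -0.02135751  0.07      ]
 [ 0.6130061  -0.15583736  0.07      ]
 [ 0.56906857 -0.16021609  0.07      ]]
```

```bash
cat >> h.py <<'E'
def frame(sx,sy,yaw):
    c,s=np.cos(yaw),np.sin(yaw); return np.array([[c,-s,0],[s,c,0],[0,0,1]]),np.array([sx,sy,.012])
def boxes(bar0=None):
    L=[]
    def box(x0,x1,y0,y1,z0,z1):
        c=np.array([[x,y,z] for x in(x0,x1) for y in(y0,y1) for z in(z0,z1)],float)
        for i in range(8):
            for b in(1,2,4):
                if not i&b: L.append((c[i],c[i|b]))
    box(.038,.060,-.025,.025,0,.068); box(-.263,-.118,-.022,.022,0,.058)
    return L
def overlay(tag,sx,sy,yaw,crp,s,out,extra=[]):
    im=load(tag); a=cv2.imread(f'pics/{tag}.png'); x0,y0,x1,y1=crp
    a=cv2.resize(a[y0:y1,x0:x1],None,fx=s,fy=s,interpolation=cv2.INTER_CUBIC); a=np.clip(a*1.6,0,255).astype(np.uint8)
    R,t=frame(sx,sy,yaw)
    for p,q in boxes()+extra:
        uv=(proj(im,np.array([p,q])@R.T+t)-[x0,y0]+.5)*s-.5
        cv2.line(a,*[tuple(int(round(v)) for v in w) for w in uv],(0,255,0),1,cv2.LINE_AA)
    cv2.imwrite(f'pics/{out}.png',a)
E
python3 - <<'E'
from h import *
y=np.radians(105.8)
overlay('top0',.5175,.0993,y,(245,230,425,330),4.4,'o1')
overlay('side0',.5175,.0993,y,(230,180,370,340),3.7,'o2')
E
```

```text
(no output)
```

View pics/o1.png

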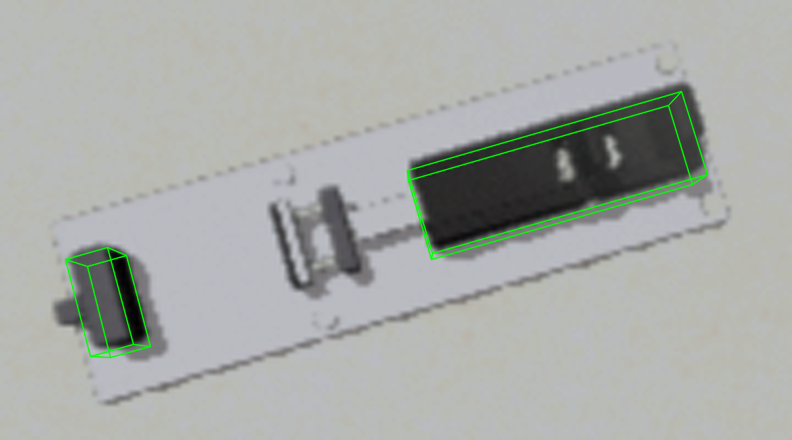

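View pics/o2.png

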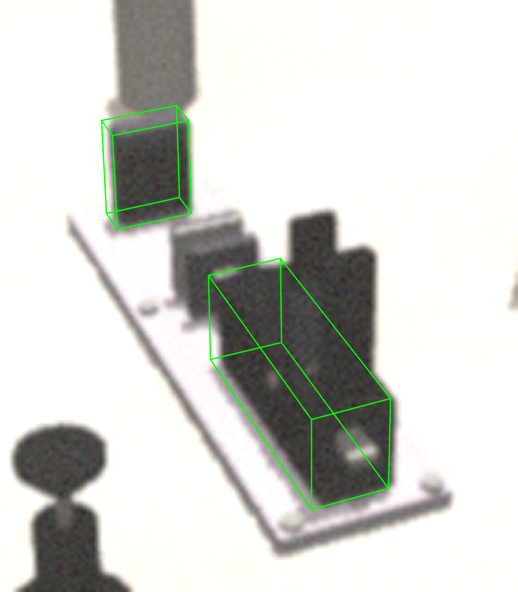

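```bash
python3 - <<'E'
from h import *
y=np.radians(105.4)
overlay('top0',.5212,.0985,y,(245,230,425,330),4.4,'o3')
overlay('side0',.5212,.0985,y,(230,180,370,340),3.7,'o4')
im=load('side0')
print(proj(im,[[.5219,.3263,.148],[.5219,.3263,.0]]))
E
```

```text
[[270.05027437 154.36797827]
 [272.15054124 205.98326027]]
```

View pics/o3.png

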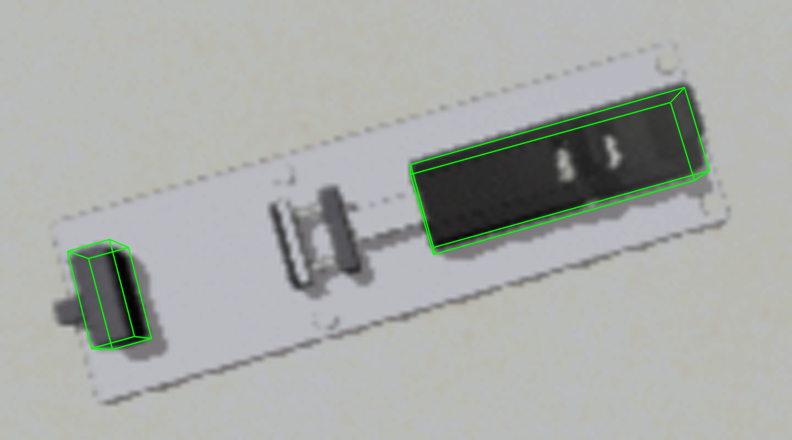

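View pics/o4.png

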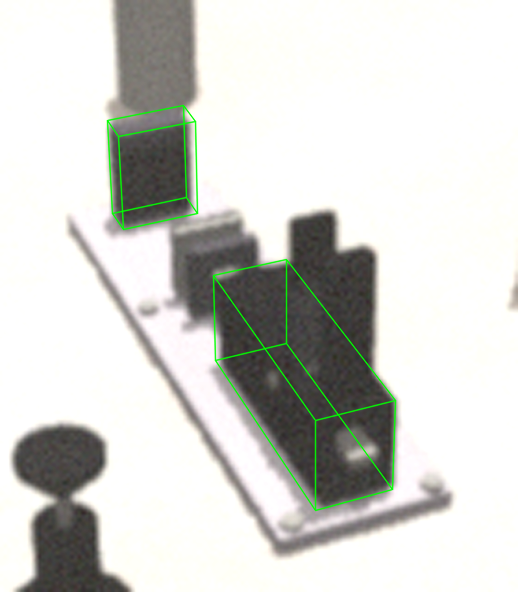

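```bash
cat >> h.py <<'E'
def delta(target,yaw=None):
    s=status.read_state(); R=np.array(s['tcp_rot']); p=np.array(s['position'])
    print('pos',p.round(4),'tool d',(R.T@(np.array(target)-p)).round(4),'w',round(s['width'],4),'t',round(s['t'],2), 'yaw of -toolY deg',round(float(np.degrees(np.arctan2(-R[1,1],-R[0,1]))),2),'F',np.round(s['ft_force'],2))
SL=(.5205,.0985,np.radians(106.0))
def S(x,y,z):
    R,t=frame(*SL); return R@np.array([x,y,z])+t
def inS(P):
    R,t=frame(*SL); return (np.array(P)-t)@R
E
python3 - <<'E'
from h import *
im=load('top0'); u=lambda l:np.array(l,float)/4.4+[245,230]
print('pad', inS(onz(im,u([[272,205],[297,288],[284,246]]),.062)))
print('plate', inS(onz(im,u([[338,230]]),.062)))
print('marks', inS(onz(im,u([[565,162],[610,152]]),.155)))
crop('top0',330,240,410,300,10,'c5'); 
a=cv2.imread('pics/c5.png'); cv2.imwrite('pics/c5.png',np.clip(a.astype(int)*3,0,255))
E
python3 -m pendant '[[-0.04,0,0,0],[-0.04,0,0,0],[0,-0.0223,-0.033,0],[0,-0.0223,-0.033,0],[0,-0.0223,-0.033,0],[0,-0.0223,-0.033,0],[0,-0.0223,-0.033,0],[0,-0.0223,-0.033,0]]' -1
```

```text
pad [[-0.04569796 -0.02049998  0.05      ]
 [-0.04650757  0.02364146  0.05      ]
 [-0.04592862  0.00132648  0.05      ]]
plate [[-0.0746239  0.0011734  0.05     ]]
marks [[-0.18681357  0.00713547  0.143     ]
 [-0.20827432  0.00852259  0.143     ]]
t: 0.82
position: [0.3047, -0.4321, 0.3112]
tcp_rot: [[-0.0, 0.226, -0.974], [-0.0, -0.974, -0.226], [-1.0, 0.0, 0.0]]
ft_force: [1.3, -0.5, 0.9]
width: 0.0855[ WARN:0@0.667] global loadsave.cpp:1063 imwrite_ Unsupported depth image for selected encoder is fallbacked to CV_8U.
```

View pics/c5.png

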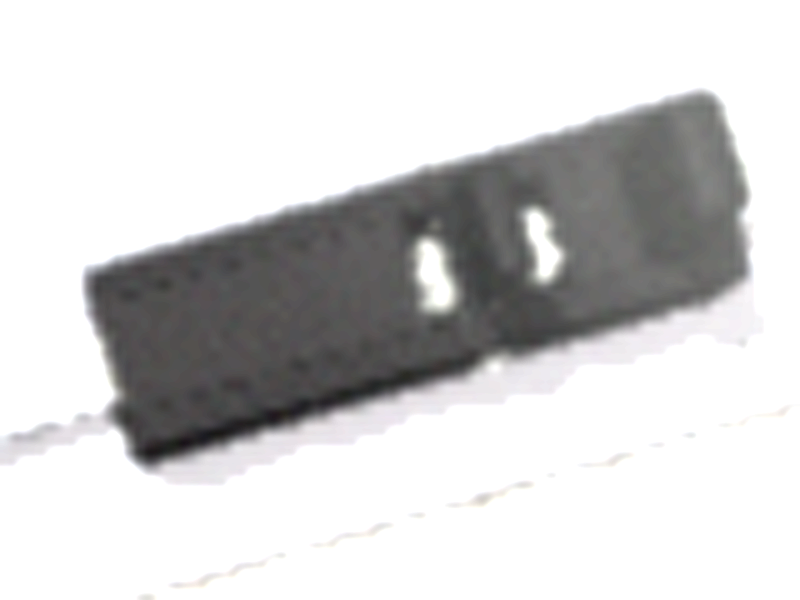

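```bash
python3 -m pendant '[[0,-0.0265,-0.0305,0],[0,-0.0265,-0.0305,0],[0,-0.0265,-0.0305,0],[0,-0.0265,-0.0305,0],[0,-0.0265,-0.0305,0],[0,-0.0265,-0.0305,0],[0,-0.0265,-0.0305,0],[0,-0.0265,-0.0305,0]]'
python3 - <<'E'
from h import *
delta([.522,.3263,.31])
E
```

```text
t: 1.48
position: [0.4943, -0.1703, 0.3114]
tcp_rot: [[0.0, 0.226, -0.974], [-0.0, -0.974, -0.226], [-1.0, 0.0, -0.0]]
ft_force: [0.8, -0.5, -0.2]
width: 0.0851
pos [ 0.4943 -0.1703  0.3114] tool d [ 0.0013 -0.4776 -0.139 ] w 0.0851 t 1.48 yaw of -toolY deg 103.04 F [ 0.81 -0.5  -0.18]
```

```bash
python3 - <<'E'
from h import *
grab('wrist','w1')
E
python3 -m pendant '[[0,-0.0382,-0.0111,0],[0,-0.0382,-0.0111,0],[0,-0.0382,-0.0111,0],[0,-0.0382,-0.0111,0]]'
python3 - <<'E'
from h import *
grab('wrist','w2')
E
```

```text
t: 1.87
position: [0.502, -0.0116, 0.3113]
tcp_rot: [[-0.0, 0.226, -0.974], [-0.0, -0.974, -0.226], [-1.0, 0.0, 0.0]]
ft_force: [0.5, -0.1, 0.4]
width: 0.0855
```

View pics/w1.png

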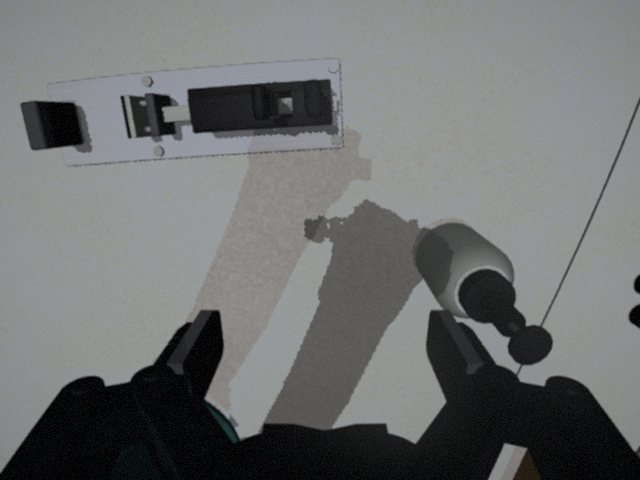

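View pics/w2.png

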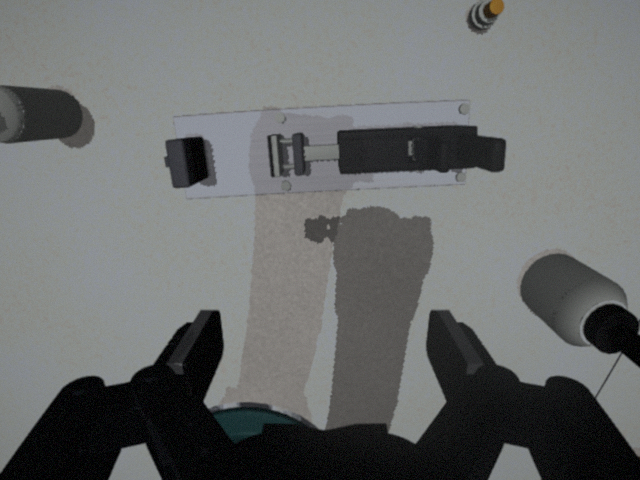

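```bash
cat >> h.py <<'E'
def hbox(hx):
    L=[]
    for x0,x1,w,z0,z1 in((hx,hx+.014,.014,.058,.143),(hx+.046,hx+.056,.013,.058,.140)):
        c=np.array([[x,y,z] for x in(x0,x1) for y in(-w,w) for z in(z0,z1)],float)
        for i in range(8):
            for b in(1,2,4):
                if not i&b: L.append((c[i],c[i|b]))
    return L
E
python3 - <<'E'
from h import *
overlay('w1',*SL,(10,40,370,180),2.2,'o5',hbox(-.235))
overlay('w2',*SL,(150,80,520,220),2.16,'o6',hbox(-.235))
E
```

```text
(no output)
```

View pics/o5.png

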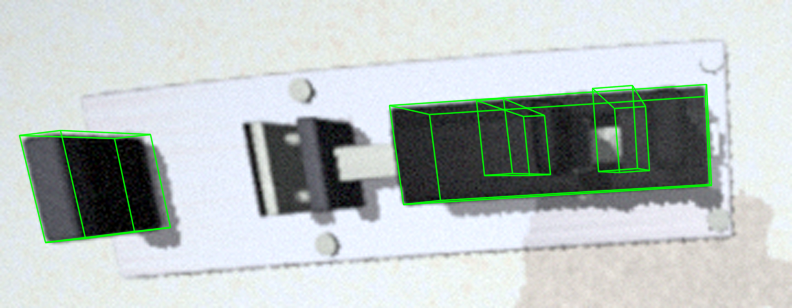

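View pics/o6.png

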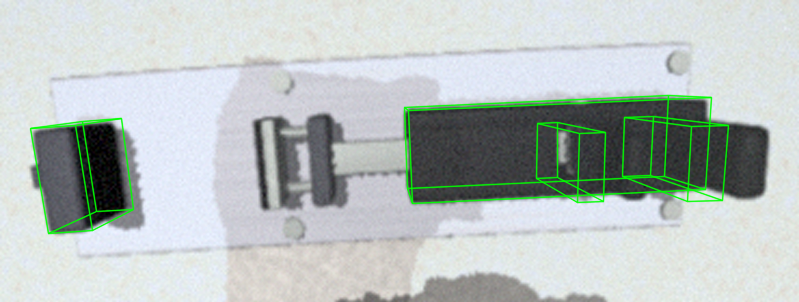

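```bash
sed -i 's/SL=(.5205/SL=(.5200/' h.py; python3 - <<'E'
from h import *
overlay('w1',*SL,(180,60,360,160),4.4,'o7',hbox(-.256))
overlay('w2',*SL,(330,100,510,200),4.4,'o8',hbox(-.256))
for f in('o7','o8'):
    a=cv2.imread(f'pics/{f}.png').astype(int); g=a[:,:,1]-a[:,:,0]; m=g>60
    b=np.clip(a*2,0,255); b[m]=a[m]; cv2.imwrite(f'pics/{f}.png',b.astype(np.uint8))
E
```

```text
(no output)
```

View pics/o7.png

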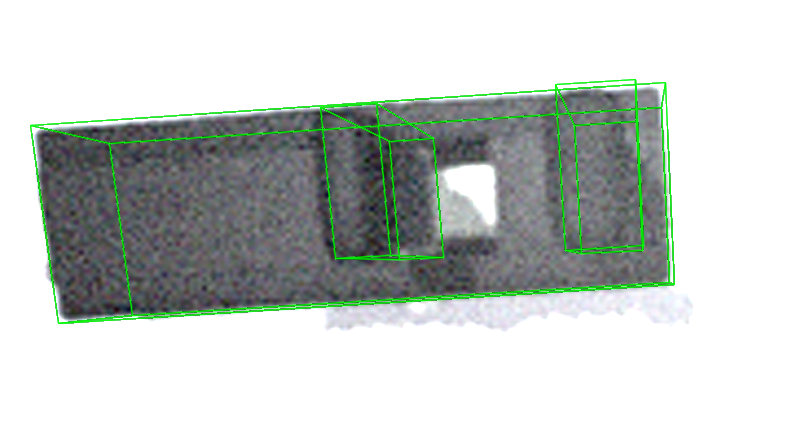

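View pics/o8.png

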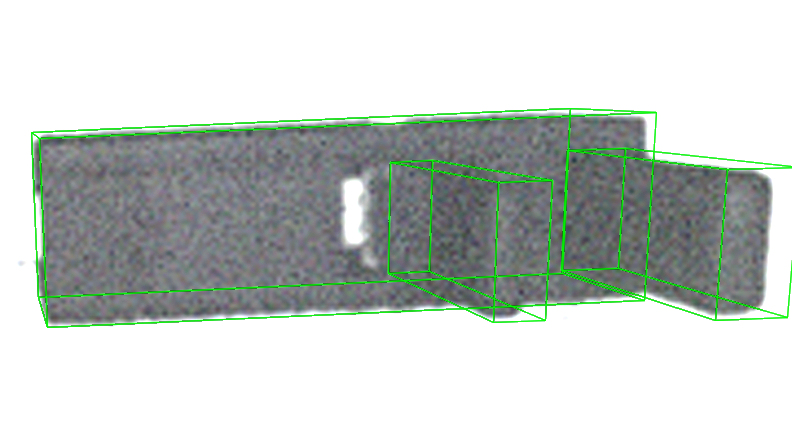

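```bash
python3 -m pendant '[[0,-0.0367,-0.0107,0],[0,-0.0367,-0.0107,0],[0,-0.0367,-0.0107,0],[0,-0.0367,-0.0107,0],[0,-0.0367,-0.0107,0],[0,-0.0367,-0.0107,0],[0,-0.0367,-0.0107,0],[0,-0.0367,-0.0107,0]]' 
python3 - <<'E'
from h import *
delta([.522,.3263,.25])
im=grab('wrist','w3'); print(proj(im,[[.522,.3263,.148]]))
E
```

```text
t: 2.58
position: [0.5193, 0.2936, 0.3111]
tcp_rot: [[-0.0, 0.225, -0.974], [-0.0, -0.974, -0.225], [-1.0, 0.0, 0.0]]
ft_force: [1.7, -1.2, 1.2]
width: 0.0855
pos [0.5193 0.2936 0.3111] tool d [ 0.0611 -0.0312 -0.01  ] w 0.0855 t 2.58 yaw of -toolY deg 103.02 F [ 1.67 -1.23  1.16]
[[289.32089063 206.20742547]]
```

View pics/w3.png

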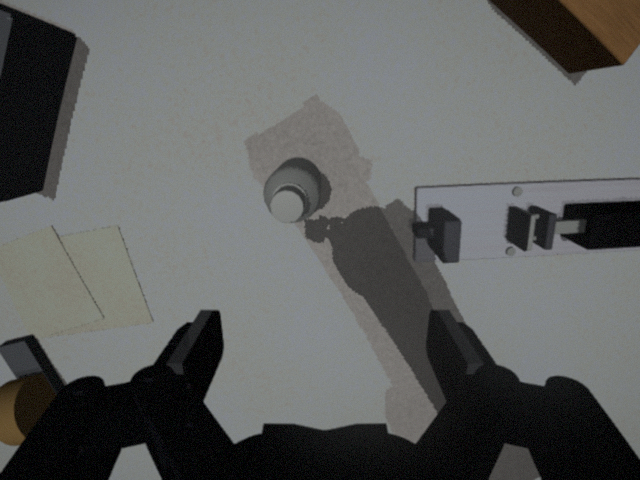

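```bash
python3 -m pendant '[[0,-0.0325,-0.0103,0],[0.03,0,0,0],[0.03,0,0,0],[0.03,0,0,0],[0.03,0,0,0],[0,0,0,0]]' 
python3 - <<'E'
from h import *
delta([.522,.3275,.122])
im=grab('wrist','w4');grab('side','s4'); print(proj(im,[[.522,.3275,.148]]))
E
```

```text
t: 3.13
position: [0.5202, 0.3241, 0.1858]
tcp_rot: [[-0.007, 0.226, -0.974], [-0.004, -0.974, -0.226], [-1.0, 0.002, 0.007]]
ft_force: [-0.1, -0.5, -0.4]
width: 0.0855
pos [0.5202 0.3241 0.1858] tool d [ 0.0638 -0.003  -0.003 ] w 0.0855 t 3.13 yaw of -toolY deg 103.06 F [-0.12 -0.48 -0.44]
[[320.37054272 271.96092504]]
```

View pics/w4.png

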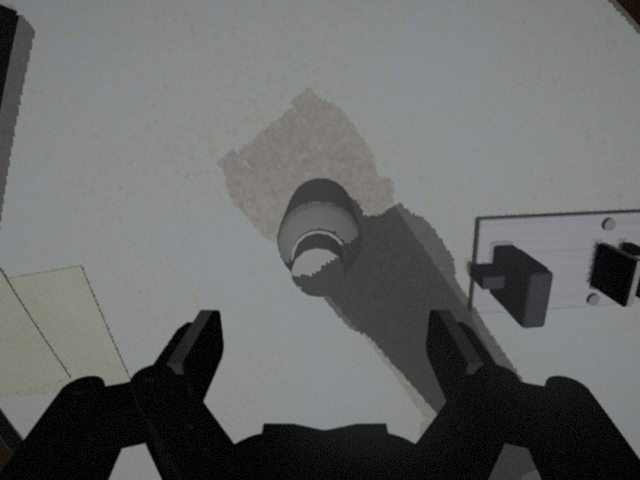

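View pics/s4.png

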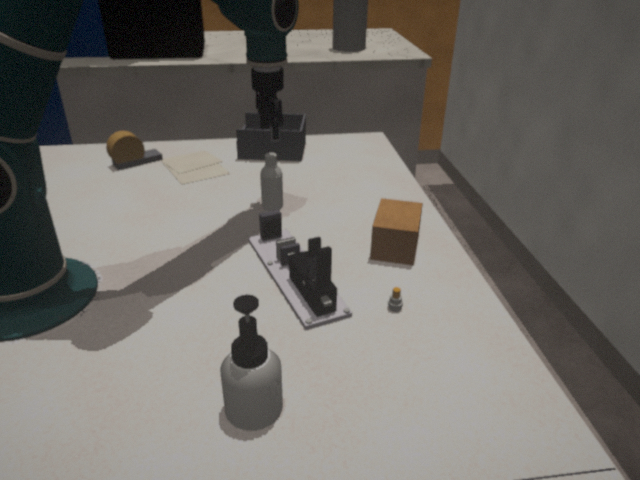

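```bash
python3 -m pendant '[[0.03,-0.003,-0.003,0],[0.022,0,0,0],[0.01,0,0,0],[0,0,0,0],[0,0,0,0]]' 
python3 - <<'E'
from h import *
delta([.522,.3275,.122])
im=grab('wrist','w5')
E
```

```text
t: 3.65
position: [0.525, 0.3301, 0.131]
tcp_rot: [[0.001, 0.226, -0.974], [0.001, -0.974, -0.226], [-1.0, -0.001, -0.001]]
ft_force: [-0.1, -0.5, 0.9]
width: 0.0853
pos [0.525  0.3301 0.131 ] tool d [0.009  0.0019 0.0035] w 0.0853 t 3.65 yaw of -toolY deg 103.05 F [-0.07 -0.48  0.91]
```

View pics/w5.png

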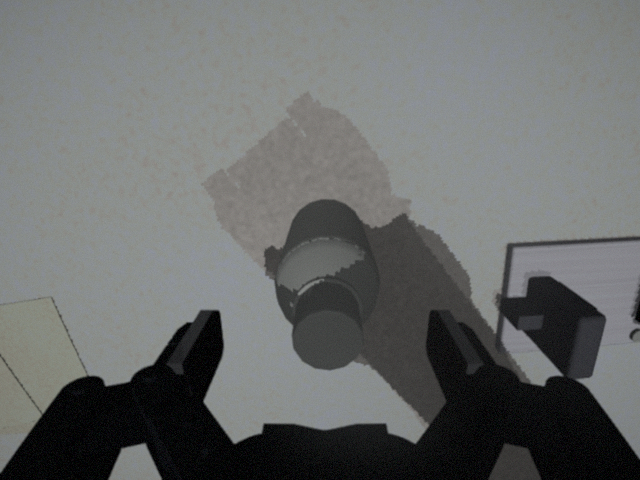

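```bash
python3 -m pendant '[[0.006,0.002,0.0035,0],[0,0,0,0],[0,0,0,0]]' 
python3 - <<'E'
from h import *
delta([.522,.3275,.124])
E
```

```text
t: 3.95
position: [0.5215, 0.3267, 0.1238]
tcp_rot: [[0.0, 0.226, -0.974], [0.0, -0.974, -0.226], [-1.0, 0.0, -0.0]]
ft_force: [0.1, -0.4, 0.2]
width: 0.0853
pos [0.5215 0.3267 0.1238] tool d [-0.0002 -0.0006 -0.0007] w 0.0853 t 3.95 yaw of -toolY deg 103.04 F [ 0.09 -0.41  0.2 ]
```

```bash
python3 -m pendant '[[0,0,0,0],[0,0,0,0],[0,0,0,0],[0,0,0,0],[0,0,0,0],[0,0,0,0],[0,0,0,0],[0,0,0,0]]' 1 30
python3 - <<'E'
from h import *
delta([.522,.3275,.124])
im=grab('wrist','w6')
E
```

```text
t: 4.62
position: [0.5215, 0.3271, 0.1234]
tcp_rot: [[0.0, 0.226, -0.974], [0.0, -0.974, -0.226], [-1.0, -0.0, -0.0]]
ft_force: [-1.1, 1.4, 3.3]
width: 0.0288
pos [0.5215 0.3271 0.1234] tool d [-0.0006 -0.0003 -0.0006] w 0.0288 t 4.62 yaw of -toolY deg 103.06 F [-1.08  1.37  3.35]
```

View pics/w6.png

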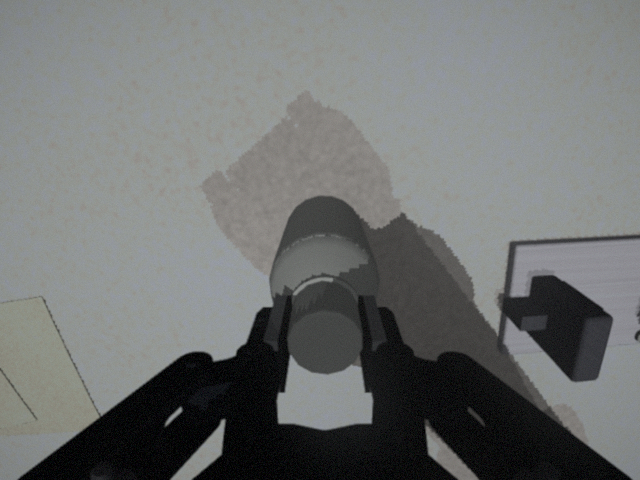

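```bash
python3 -m pendant '[[-0.015,0,0,0],[-0.025,0,0,0],[-0.03,0,0,0],[-0.03,0,0,-0.026],[-0.02,0,0,-0.026],[0,0,0,0]]'
python3 - <<'E'
from h import *
delta(list(S(0,0,0)[:2])+[.243])
im=grab('wrist','w7'); grab('side','s7')
E
```

```text
t: 5.17
position: [0.5225, 0.3278, 0.2474]
tcp_rot: [[0.005, 0.278, -0.961], [0.002, -0.961, -0.278], [-1.0, -0.001, -0.005]]
ft_force: [-0.4, 1.0, -1.5]
width: 0.0289
pos [0.5225 0.3278 0.2474] tool d [0.0038 0.2196 0.0661] w 0.0289 t 5.17 yaw of -toolY deg 106.12 F [-0.42  0.98 -1.51]
```

View pics/s7.png

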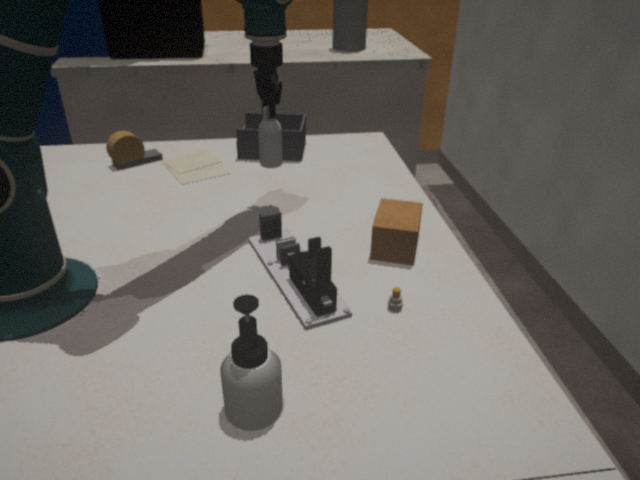

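```bash
python3 -m pendant '[[0,0.02,0.006,0],[0,0.035,0.0105,0],[0,0.04,0.012,0],[0,0.04,0.012,0],[0,0.035,0.0105,0],[0,0.03,0.009,0],[0,0.0196,0.0061,0],[0,0,0,0]]'
python3 -m pendant '[[0,0,0,0],[0,0,0,0]]'
python3 - <<'E'
from h import *
delta(list(S(-.001,0,0)[:2])+[.136])
im=grab('wrist','w8'); grab('side','s8'); grab('top','t8')
E
```

```text
t: 5.93
position: [0.5182, 0.0924, 0.2417]
tcp_rot: [[-0.002, 0.27, -0.963], [-0.002, -0.963, -0.27], [-1.0, 0.001, 0.003]]
ft_force: [-0.6, 0.1, -1.6]
width: 0.0292
t: 6.1
position: [0.5181, 0.0982, 0.2425]
tcp_rot: [[-0.001, 0.276, -0.961], [0.0, -0.961, -0.276], [-1.0, -0.001, 0.001]]
ft_force: [0.3, 0.7, -0.9]
width: 0.0291
pos [0.5181 0.0982 0.2425] tool d [ 0.1064  0.0013 -0.002 ] w 0.0291 t 6.1 yaw of -toolY deg 106.04 F [ 0.31  0.71 -0.89]
```

View pics/s8.png

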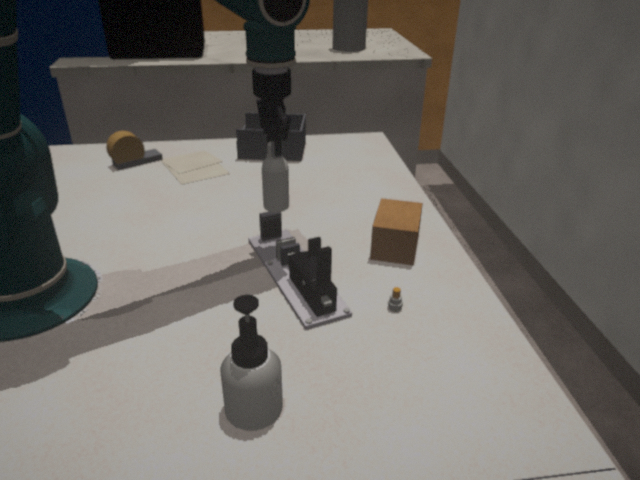

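View pics/w8.png

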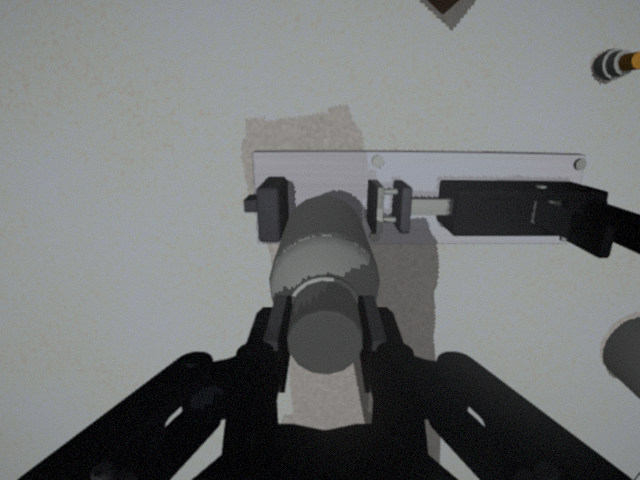

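```bash
python3 - <<'E'
from h import *
overlay('w8',*SL,(240,140,640,270),2,'o9',hbox(-.252)); print(S(0,0,0))
E
```

```text
[0.52   0.0985 0.012 ]
```

View pics/o9.png

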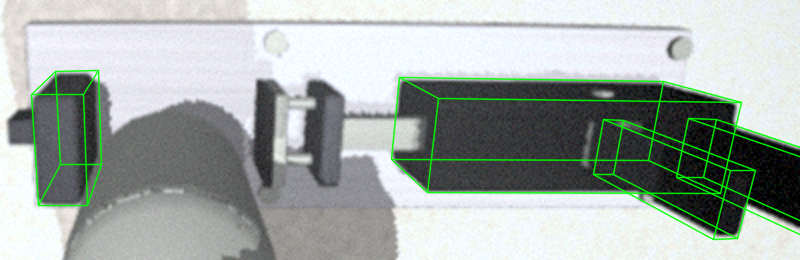

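```bash
python3 -m pendant '[[0.02,0.0013,-0.001,0],[0.03,0,0,0],[0.025,0,0,0],[0.015,0,0,0],[0.008,0,0,0],[0,0,0,0],[0,0,0,0]]'
python3 - <<'E'
from h import *
delta(list(S(-.001,0,0)[:2])+[.1354])
im=grab('wrist','w9'); grab('side','s9')
E
```

```text
t: 6.83
position: [0.5201, 0.0974, 0.1457]
tcp_rot: [[0.0, 0.277, -0.961], [0.0, -0.961, -0.277], [-1.0, -0.0, -0.0]]
ft_force: [0.1, 0.0, -0.8]
width: 0.0288
pos [0.5201 0.0974 0.1457] tool d [ 0.0103 -0.0001 -0.0002] w 0.0288 t 6.83 yaw of -toolY deg 106.07 F [ 0.09  0.04 -0.76]
```

View pics/w9.png

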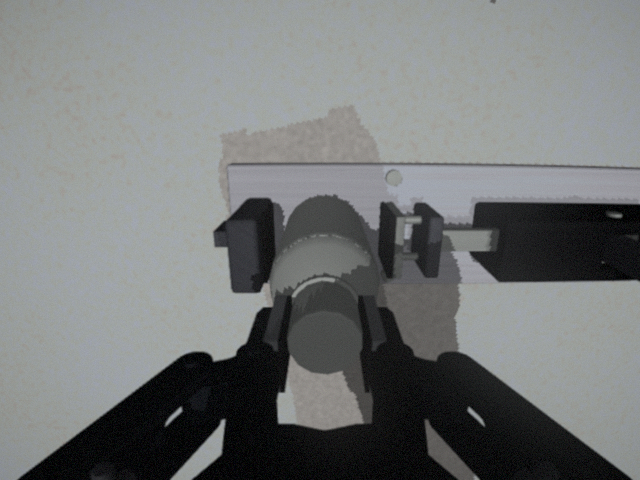

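View pics/s9.png

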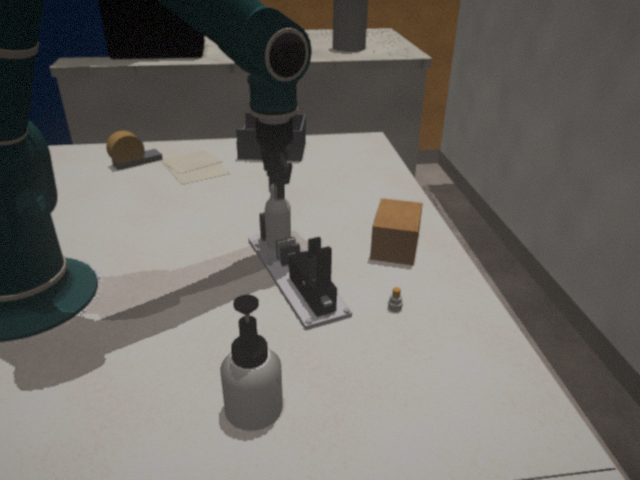

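```bash
python3 -m pendant '[[0.005,0,0,0],[0.004,0,0,0],[0.001,0,0,0],[0.0005,0,0,0],[0,0,0,0],[0,0,0,0]]'
```

```text
t: 7.43
position: [0.5203, 0.097, 0.1354]
tcp_rot: [[0.001, 0.276, -0.961], [0.0, -0.961, -0.276], [-1.0, 0.0, -0.001]]
ft_force: [-2.5, 0.3, 7.7]
width: 0.029
```

```bash
python3 -m pendant '[[0,0,0,0],[0,0,0,0],[0,0,0,0],[0,0,0,0],[0,0,0,0],[0,0,0,0]]' -0.5
python3 - <<'E'
from h import *
delta(list(S(-.001,0,0)[:2])+[.1354])
im=grab('wrist','w10'); grab('side','s10')
E
```

```text
t: 7.93
position: [0.5199, 0.0968, 0.1347]
tcp_rot: [[-0.0, 0.276, -0.961], [0.0, -0.961, -0.276], [-1.0, -0.0, 0.0]]
ft_force: [0.4, -0.6, 0.4]
width: 0.0639
pos [0.5199 0.0968 0.1347] tool d [-0.0007 -0.0005 -0.0006] w 0.0639 t 7.93 yaw of -toolY deg 106.04 F [ 0.4  -0.63  0.39]
```

View pics/w10.png

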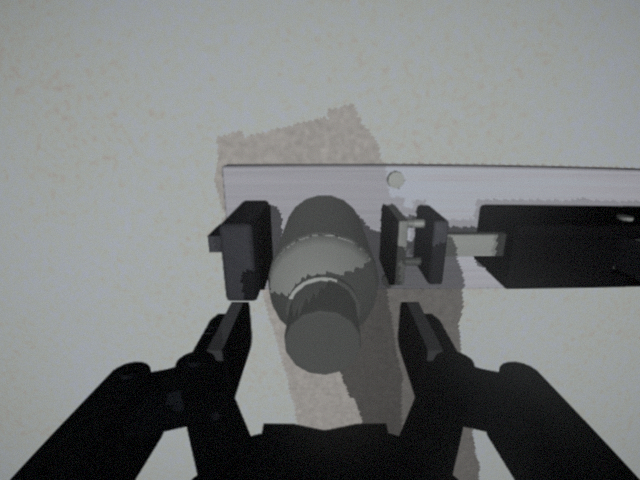

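```bash
python3 -m pendant '[[-0.01,0,0,0],[-0.025,0,0,0],[-0.035,0,0,0],[-0.035,0,0,0],[-0.02,0,0,0],[0,0,0,0],[0,0,0,0]]'
python3 - <<'E'
from h import *
delta(S(-.224,0,.25))
im=grab('top','t11'); grab('side','s11'); print(proj(im,[S(0,0,.148),S(0,0,0)]), proj(load('side0')|{},[S(0,0,.148)]))
crop('side0' if 0 else 's11',220,130,380,330,3,'c11')
crop('t11',220,220,430,340,3.8,'c12')
E
```

```text
t: 8.62
position: [0.5202, 0.0969, 0.2613]
tcp_rot: [[0.002, 0.276, -0.961], [-0.0, -0.961, -0.276], [-1.0, 0.001, -0.002]]
ft_force: [-0.4, -0.0, -0.8]
width: 0.0642
pos [0.5202 0.0969 0.2613] tool d [-5.000e-04  2.224e-01 -1.000e-04] w 0.0642 t 8.62 yaw of -toolY deg 106.02 F [-0.4  -0.03 -0.78]
[[284.56009765 289.0433291 ]
 [291.96986733 292.26778793]] [[275.96013066 189.72632754]]
```

View pics/c11.png

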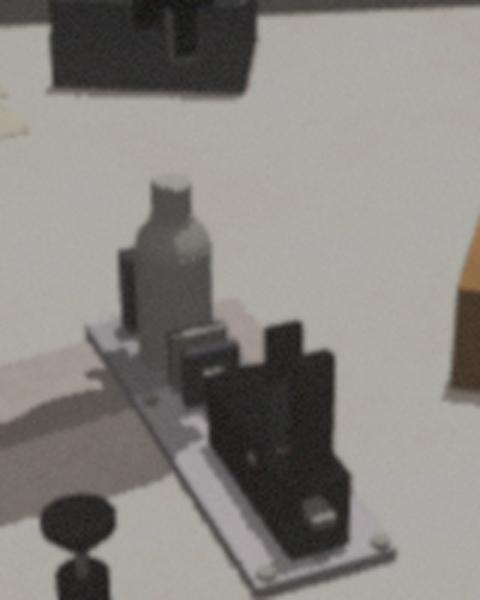

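View pics/c12.png

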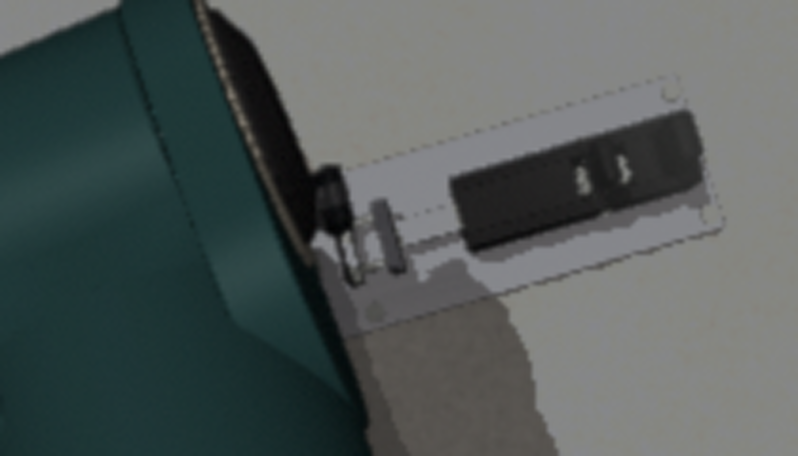

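```bash
python3 - <<'E'
from h import *
overlay('s11',*SL,(280,225,350,330),5.6,'o12',hbox(-.252))
E
python3 -m pendant '[[0,0.02,0,0],[0,0.035,0,0],[0,0.04,0,0],[0,0.04,0,0],[0,0.04,0,0],[0,0.03,0,0],[0,0.018,0,0],[0,0,0,0]]' -1 30
python3 -m pendant '[[0,0,0,0]]'
python3 - <<'E'
from h import *
delta(S(-.224,0,.25))
im=grab('wrist','w13')
E
```

```text
t: 9.38
position: [0.5813, -0.1221, 0.258]
tcp_rot: [[-0.003, 0.271, -0.963], [-0.0, -0.963, -0.271], [-1.0, -0.001, 0.003]]
ft_force: [0.2, -0.7, -0.7]
width: 0.0859
t: 9.47
position: [0.581, -0.1181, 0.2584]
tcp_rot: [[-0.002, 0.275, -0.961], [0.001, -0.961, -0.275], [-1.0, -0.002, 0.002]]
ft_force: [-0.1, 0.5, -0.1]
width: 0.0855
pos [ 0.581  -0.1181  0.2584] tool d [-0.0036 -0.001  -0.001 ] w 0.0855 t 9.47 yaw of -toolY deg 105.95 F [-0.13  0.47 -0.1 ]
```

View pics/o12.png

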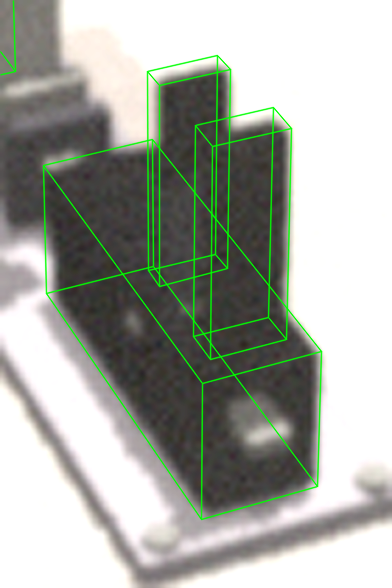

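View pics/w13.png

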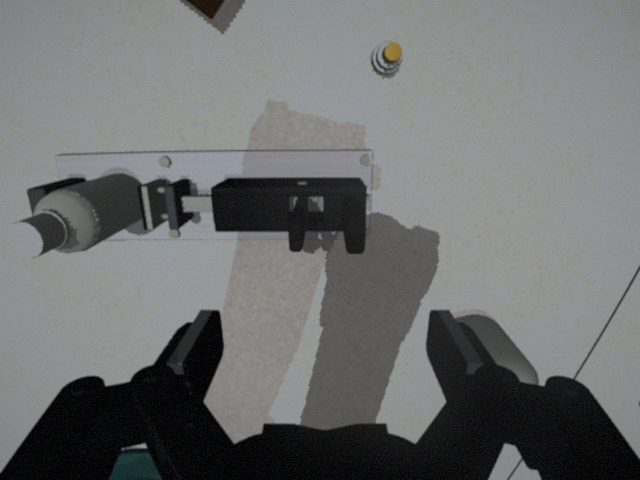

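```bash
python3 - <<'E'
from h import *
im=load('top0'); print(onz(im,[[492,326]],.14), onz(im,[[520,327]],.215))
im=load('side0'); print(onz(im,[[252,408]],.0)); 
delta(S(-.225,0,.25))
overlay('w13',*SL,(200,140,400,270),3.9,'o13',hbox(-.252))
E
```

```text
[[ 0.44469407 -0.32298584  0.14      ]] [[ 0.4446524  -0.35161552  0.215     ]]
[[ 0.44271012 -0.35354186  0.        ]]
pos [ 0.581  -0.1168  0.2588] tool d [-0.0032  0.0012 -0.0007] w 0.0855 t 9.52 yaw of -toolY deg 106.05 F [0.41 0.98 0.35]
```

View pics/o13.png

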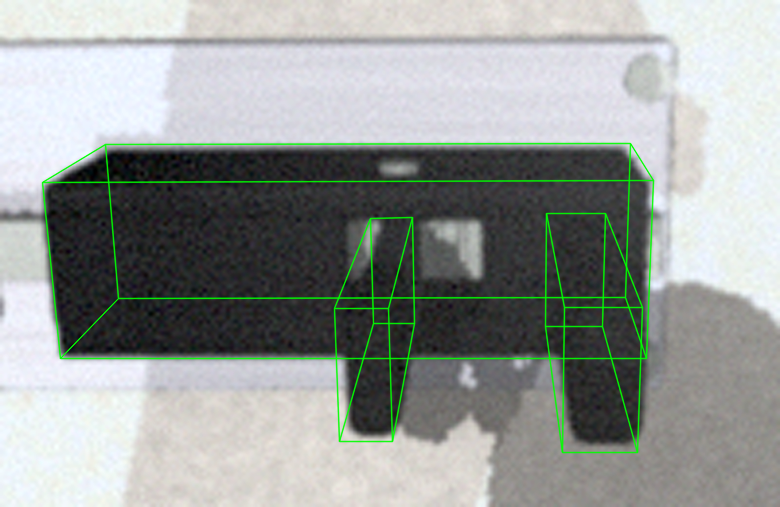

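```bash
python3 -m pendant '[[0.02,0,0,0],[0.03,0,0,0],[0.03,0,0,0],[0.01,0,0,0],[0,0,0,0],[0,0,0,0]]'
python3 - <<'E'
from h import *
delta(S(-.224,0,.091))
im=grab('wrist','w14');grab('side','s14');crop('s14',220,130,380,330,3,'c14')
E
```

```text
t: 10.02
position: [0.5817, -0.1167, 0.1705]
tcp_rot: [[-0.0, 0.277, -0.961], [0.0, -0.961, -0.277], [-1.0, -0.0, -0.0]]
ft_force: [-0.1, -0.5, 0.1]
width: 0.0853
pos [ 0.5817 -0.1167  0.1705] tool d [ 0.0675  0.0002 -0.    ] w 0.0853 t 10.02 yaw of -toolY deg 106.1 F [-0.11 -0.49  0.05]
```

View pics/w14.png

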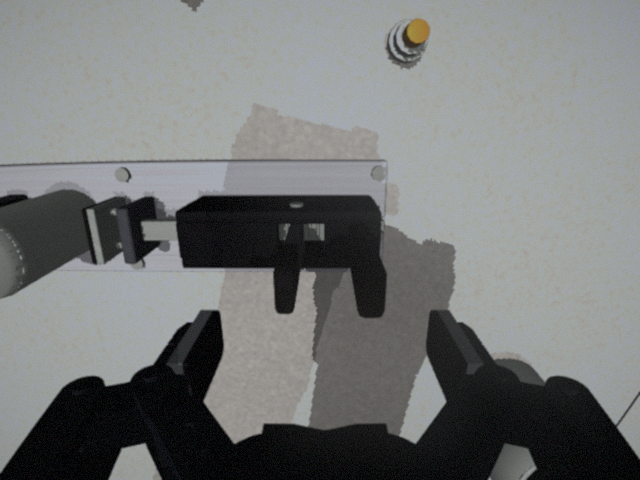

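View pics/c14.png

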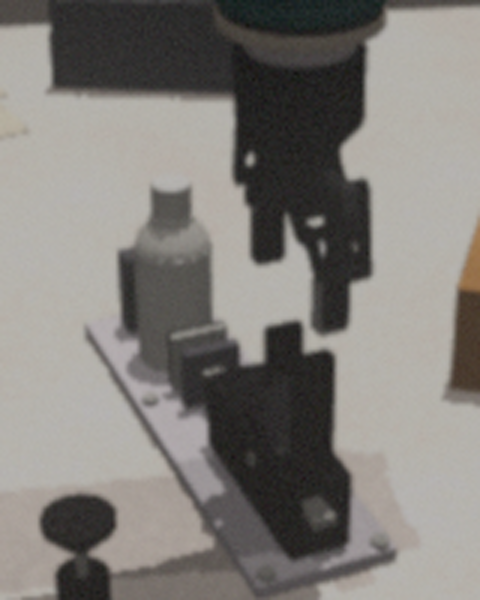

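```bash
python3 - <<'E'
from h import *
im=load('w14'); p=[.5817,-.1167]
print(proj(im,[p+[.152]]), proj(im,[S(-.201,0,.140),S(-.245,0,.143),S(-.201,-.013,.140),S(-.201,.013,.140)]))
E
```

```text
[[326.14553289 292.79235289]] [[280.04299857 292.65032693]
 [369.44092891 295.57713875]
 [278.9731667  268.4879761 ]
 [281.08936073 315.6245829 ]]
```

```bash
python3 -m pendant '[[0.015,0.002,0,0],[0.025,0,0,0],[0.018,0,0,0],[0.008,0,0,0],[0,0,0,0],[0,0,0,0]]'
python3 - <<'E'
from h import *
delta(S(-.226,0,.091))
im=grab('wrist','w15');grab('side','s15');crop('s15',220,130,380,330,3,'c15');grab('top','t15');crop('t15',220,220,430,340,3.8,'c16')
E
```

```text
t: 10.62
position: [0.5827, -0.1193, 0.105]
tcp_rot: [[0.001, 0.276, -0.961], [-0.0, -0.961, -0.276], [-1.0, 0.0, -0.001]]
ft_force: [-0.0, 0.2, 0.3]
width: 0.0852
pos [ 0.5827 -0.1193  0.105 ] tool d [ 0.002  -0.0007  0.0002] w 0.0852 t 10.62 yaw of -toolY deg 106.04 F [-0.01  0.23  0.3 ]
```

View pics/w15.png

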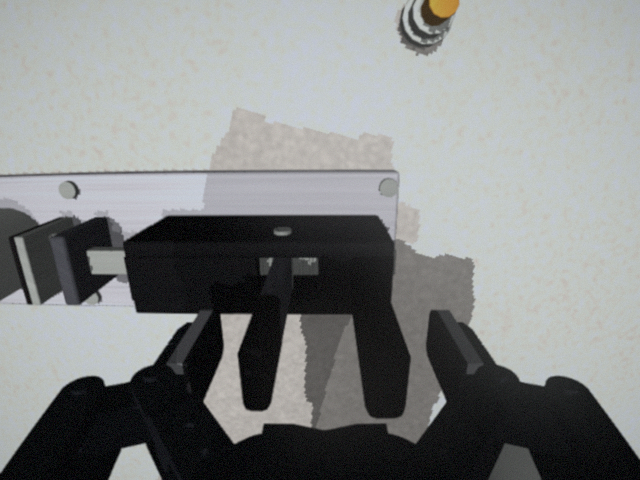

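View pics/c16.png

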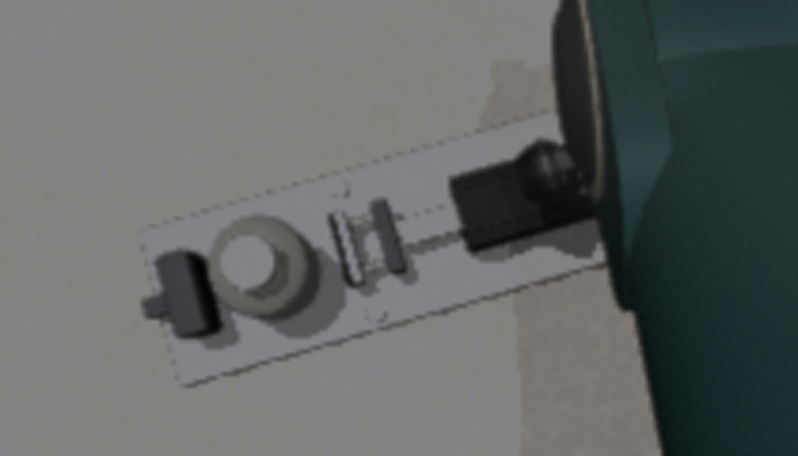

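View pics/c15.png

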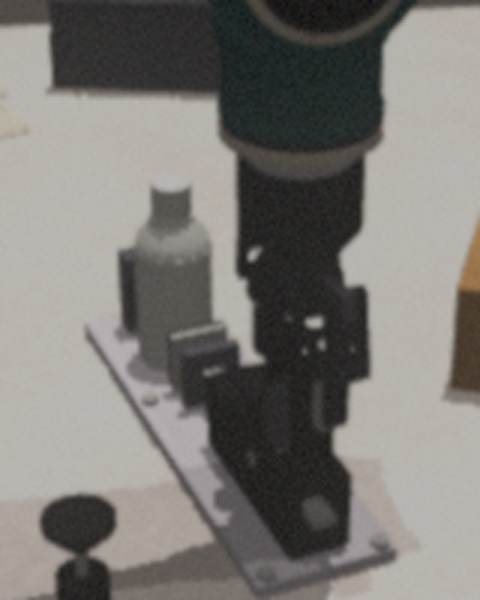

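```bash
python3 -m pendant '[[0,0.006,0,0],[0,0.0045,0,0],[0,0,0,0],[0,0,0,0]]'; python3 -m pendant '[[0,0,0,0],[0,0,0,0],[0,0,0,0],[0,0,0,0],[0,0,0,0],[0,0,0,0],[0,0,0,0],[0,0,0,0]]' 0.2 40
python3 - <<'E'
from h import *
delta(S(-.238,0,.091))
im=grab('wrist','w16');grab('top','t16');crop('t16',220,220,430,340,3.8,'c17')
E
```

```text
t: 11.1
position: [0.585, -0.1301, 0.1039]
tcp_rot: [[0.0, 0.275, -0.961], [-0.0, -0.961, -0.275], [-1.0, 0.0, -0.0]]
ft_force: [0.3, -0.7, 0.4]
width: 0.0853
t: 11.77
position: [0.5857, -0.1276, 0.105]
tcp_rot: [[0.001, 0.278, -0.961], [0.002, -0.961, -0.278], [-1.0, -0.001, -0.002]]
ft_force: [-3.2, 8.3, 17.1]
width: 0.0372
pos [ 0.5857 -0.1276  0.105 ] tool d [0.002  0.0026 0.0008] w 0.0372 t 11.77 yaw of -toolY deg 106.12 F [-3.22  8.31 17.08]
```

View pics/w16.png

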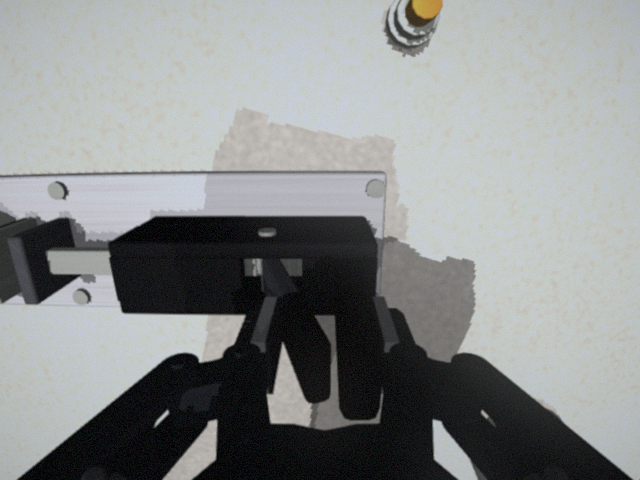

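View pics/c17.png

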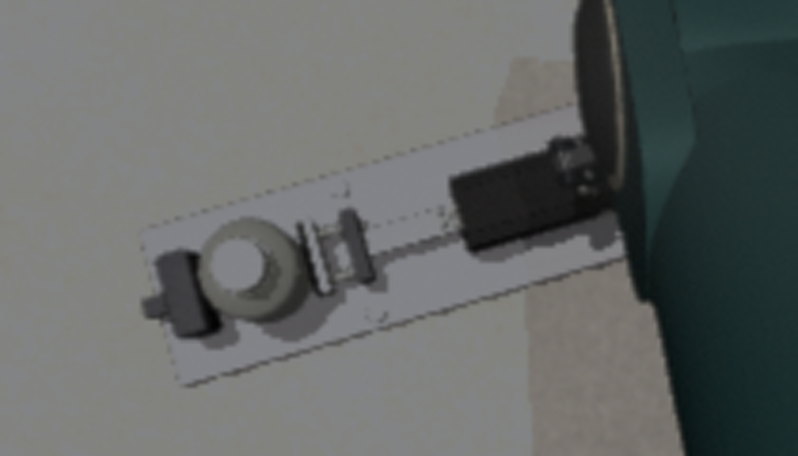

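```bash
python3 -m pendant '[[0,0,0,0],[0,0,0,0],[0,0,0,0],[0,0,0,0],[0,0,0,0],[0,0,0,0],[0,0,0,0]]' -1 40
python3 - <<'E'
from h import *
s=status.read_state(); print(inS(s['position']))
delta(S(-.238,0,.091))
im=grab('wrist','w17');grab('top','t17');crop('t17',220,220,430,340,3.8,'c18')
E
```

```text
t: 12.45
position: [0.5849, -0.1296, 0.1037]
tcp_rot: [[-0.0, 0.276, -0.961], [0.0, -0.961, -0.276], [-1.0, -0.0, 0.0]]
ft_force: [0.7, 0.7, 0.7]
width: 0.0854
[-0.23715423  0.00052549  0.09172656]
pos [ 0.5849 -0.1296  0.1037] tool d [ 0.0007  0.0008 -0.0005] w 0.0854 t 12.45 yaw of -toolY deg 106.02 F [0.65 0.72 0.71]
```

View pics/w17.png

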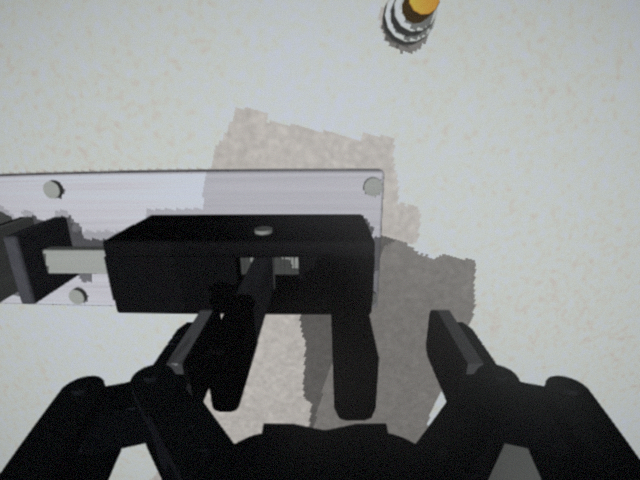

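View pics/c18.png

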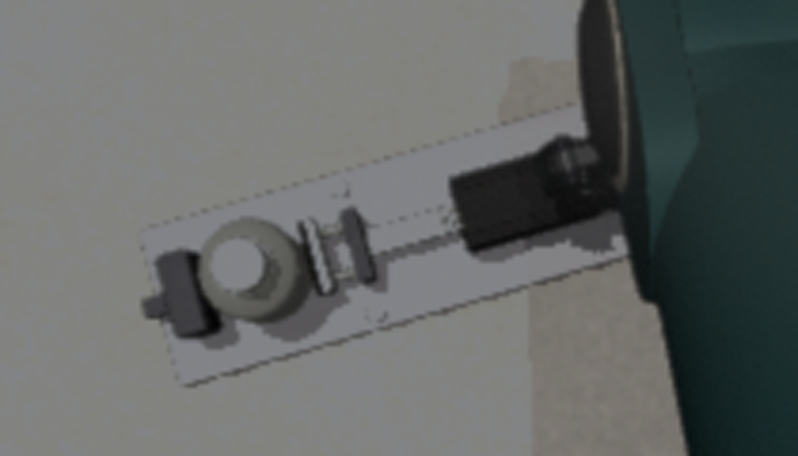

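```bash
python3 - <<'E'
from h import *
im=load('t17'); u=lambda l:np.array(l,float)/3.8+[220,220]
for n,p,z in(('pad was',[342,248],.062),('pad',[310,257],.062),('plate was',[388,236],.062),('plate',[358,246],.062),('cap',[238,265],.16),('capwas',[248,262],.16),('jawface',[207,292],.08)): print(n,inS(onz(im,u([p]),z))[0].round(4))
crop('t17',270,260,330,310,12,'c19')
E
```

```text
pad was [-0.0474 -0.0003  0.05  ]
pad [-0.0278 -0.0004  0.05  ]
plate was [-0.0755  0.0005  0.05  ]
plate [-0.0568  0.0012  0.05  ]
cap [0.0042 0.0003 0.148 ]
capwas [-0.0014  0.0002  0.148 ]
jawface [0.0339 0.0038 0.068 ]
```

View pics/c19.png

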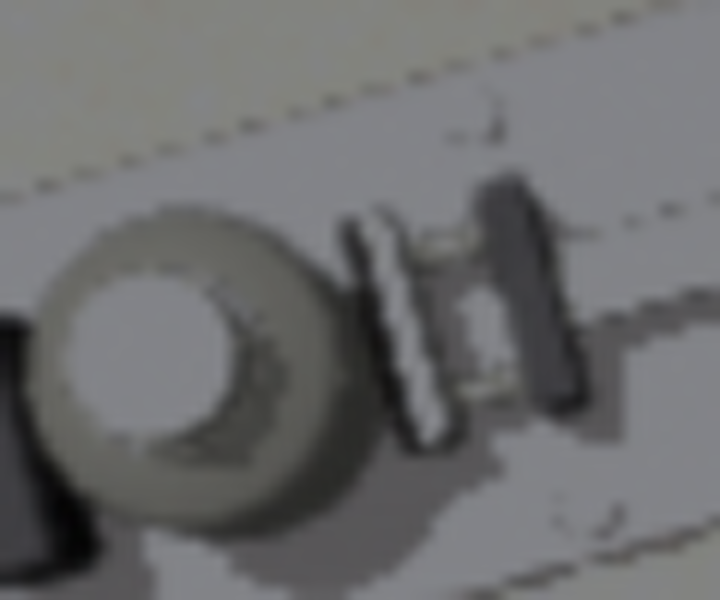

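```bash
python3 -m pendant '[[0,0,0,0],[0,0,0,0],[0,0,0,0],[0,0,0,0],[0,0,0,0],[0,0,0,0],[0,0,0,0]]' -0.1 40
python3 - <<'E'
from h import *
s=status.read_state(); print(inS(s['position']))
im=grab('wrist','w20');grab('top','t20');crop('t20',260,260,330,310,11,'c20')
E
```

```text
t: 13.13
position: [0.5851, -0.1259, 0.1047]
tcp_rot: [[0.0, 0.279, -0.96], [0.003, -0.96, -0.279], [-1.0, -0.003, -0.001]]
ft_force: [-8.2, 16.7, 20.3]
width: 0.0471
[-0.23365729 -0.00076248  0.09274117]
```

View pics/w20.png

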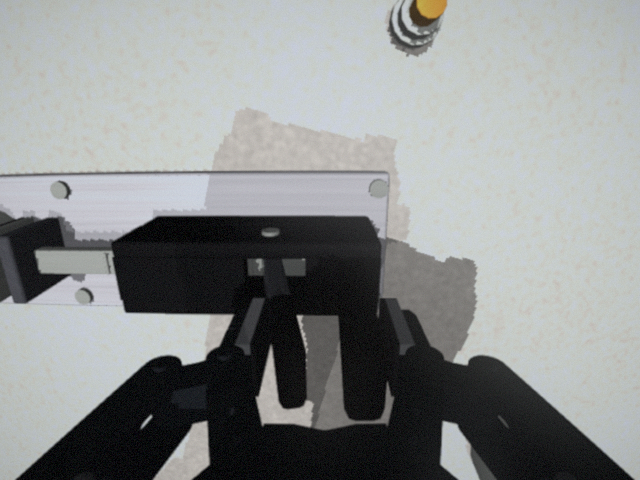

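View pics/c20.png

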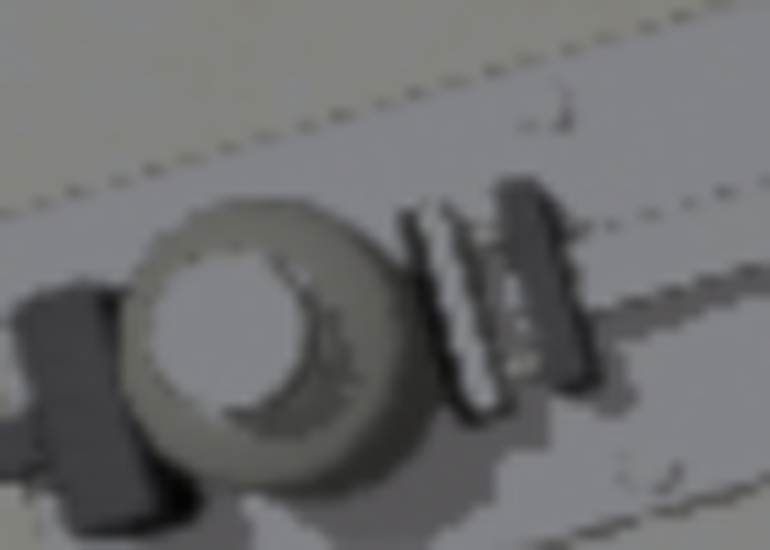

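```bash
python3 -m pendant '[[0,0,0,0],[0,0,0,0],[0,0,0,0],[0,0,0,0]]' -0.04 40
python3 - <<'E'
from h import *
s=status.read_state(); print(inS(s['position']))
im=grab('wrist','w21');grab('top','t21');crop('t21',260,260,330,310,11,'c21')
u=lambda l,s,o:np.array(l,float)/s+o
P=lambda p,z:inS(onz(im,p,z)).round(4)
print('t17',P(u([[400,325],[533,295]],12,[270,260]),.062)[:,0]); print('t20',P(u([[460,310],[548,287]],11,[260,260]),.062)[:,0])
print('cap t20',P(u([[228,331]],11,[260,260]),.16))
E
```

```text
t: 13.57
position: [0.5852, -0.1255, 0.1047]
tcp_rot: [[0.0, 0.279, -0.96], [0.004, -0.96, -0.279], [-1.0, -0.004, -0.001]]
ft_force: [-7.0, 18.1, 19.3]
width: 0.0446
[-0.23327487 -0.00091191  0.09271112]
t17 [-0.2204 -0.2267]
t20 [-0.2195 -0.2241]
cap t20 [[-0.2209 -0.0388  0.148 ]]
```

View pics/c21.png

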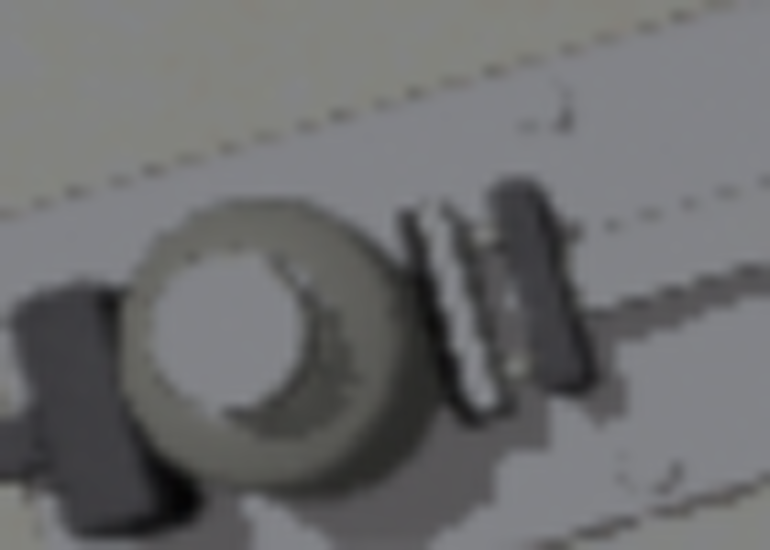

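```bash
python3 - <<'E'
from h import *
im=load('t21')
u=lambda l,s,o:np.array(l,float)/s+o
P=lambda p,z:inS(onz(im,p,z)).round(4)
for n,q in(('t17',P(u([[400,325],[533,295]],12,[270,260]),.062)),('t20',P(u([[460,310],[548,287]],11,[260,260]),.062)),('t21',P(u([[460,310],[543,287]],11,[260,260]),.062))): print(n,q[:,0],q[0,0]-q[1,0])
print('cap',P(u([[228,331]],11,[260,260]),.16))
E
```

```text
t17 [-0.032  -0.0574] 0.0254
t20 [-0.028  -0.0465] 0.0185
t21 [-0.028  -0.0456] 0.0176
cap [[ 8.10e-03 -1.00e-04  1.48e-01]]
```

```bash
python3 -m pendant '[[0,0,0,0],[0,0,0,0],[0,0,0,0],[0,0,0,0],[0,0,0,0],[0,0,0,0],[0,0,0,0],[0,0,0,0]]'
python3 - <<'E'
from h import *
grab('top','t22');crop('t22',260,260,330,310,11,'c22');grab('side','s22');crop('s22',220,130,380,330,3,'c23')
E
```

```text
t: 14.33
position: [0.5851, -0.1255, 0.1047]
tcp_rot: [[0.0, 0.279, -0.96], [0.004, -0.96, -0.279], [-1.0, -0.004, -0.001]]
ft_force: [-8.0, 18.8, 17.6]
width: 0.0445
```

View pics/c22.png

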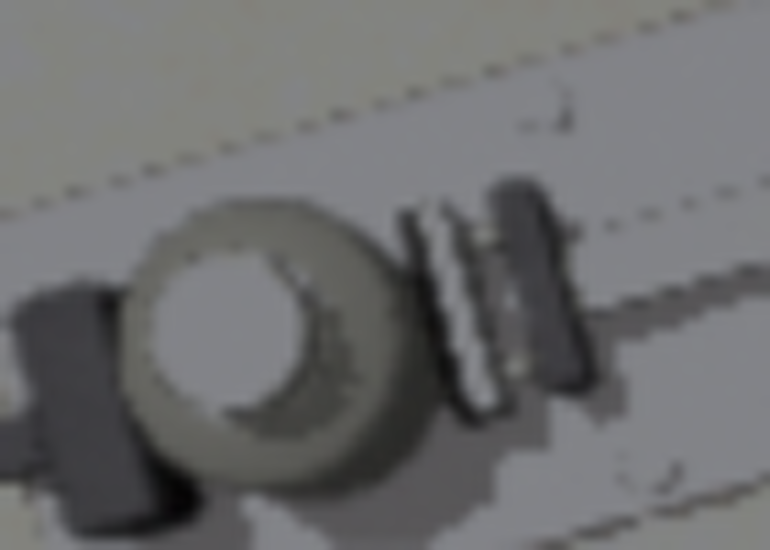

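View pics/c23.png

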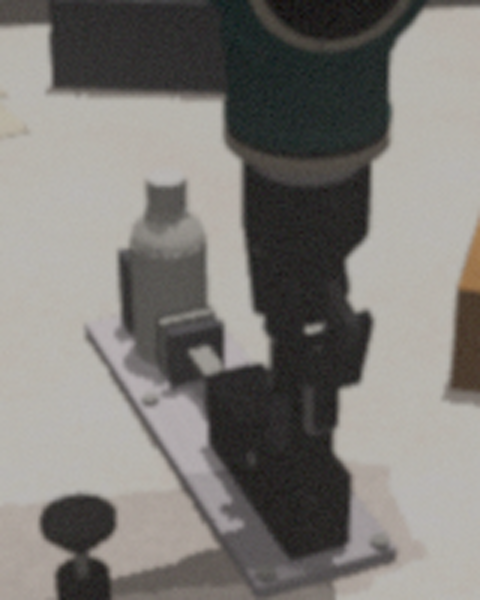

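```bash
python3 -c "
from station import robot; print(robot.close_job())"
```

```text
the job is handed in; nothing more can be done
None
```

I stood the bottle upright on the clamp's plate and let go of it. I then pumped the trigger with one full stroke and one partial stroke. I handed the job in at about 14.4 s with the trigger still squeezed; no verdict came back.

**Last checks:**
- **Bottle:** in the last pictures it stands upright against the fixed jaw. From the top picture just before, its cap is about 8 mm ahead of slot and within 1 mm sideways.
- **Pad:** pressed in about 7 to 8 mm, worked out from how far the gap between pad and jaw plate had closed in the top pictures. By the spring rate that is about 12 N on the bottle; I had no direct reading of that force.
- **Trigger:** the fingers push it with about 20 N along the bar, and the trigger is well off its rest. The gripper opening was steady at 44.5 mm.
- **Arm:** the push moved it about 4 mm off its commanded spot and put 18 to 20 N upward on the tool. Its position did not change over the last 0.7 s.
- **Bystanders:** I did not touch the jug, fitting or carton, but I did not measure where they stood at the end.

No check failed. One pad measurement first came out wrong because I used the wrong camera's calibration; I redid it, and the figures above are the corrected ones.

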